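Ready the extendable bottle brush for the carafe

TASK

Get the extendable bottle brush ready for washing the tall carafe: press the pale filler cap on its handle fully home so that no soap leaks, then, with the brush still in its drying rest, squeeze the orange release button in and pull the handle straight back from the brush head, past the first stop, right out to the second stop. Lift the extended brush level and clear out of the rest, to about 10 cm above where it lay, and finish while still holding it there, extended and steady; leave the carafe, the mug and the tumbler alone.

Things in the scene. Friction and masses are not known exactly. Their poses are not given: they have to be found in the camera images.
- brush: handle of a bottle brush lying level in a rest. Origin: mid-underside at the button, 35 mm above the worktop; x to the bristle head (to the robot's left), y to the button's side (facing the robot), z up. Dark collar x -25..25 mm, 30 wide (flat sides), 32 tall; teal grip behind, x -148..-23, 26 wide, 31 tall, loop to -167. 0.21 kg; rod out, it balances about 15 mm behind the button
- brush_rod (a joint): rod with the head: 0 fully in (start), 0.05 first stop, 0.10 second stop, its end. Steel, 10 mm thick, along y = 0, z = 16 mm of the brush. A pin locks it at each stop, both ways, unless the button is in 3 mm or more; then it slides out against 2.5 N of friction, passes the first stop freely and stays where put. Button let go between stops: the pin snaps in at the next
- head_center (a point): middle of the white bristle head, a cylinder 38 mm in diameter and 75 mm long at the rod's end; a 24 mm hub lies just before it, facing the upright of the rest
- brush_button (a joint): orange round release button, 16 mm in diameter, in the collar's side: 0 out, 0.0045 flush with the side; spring 4 N at first, 8 N fully in; springs out when let go. Fingers that grip the collar across its width (along the brush's y) at the button press it in as they close
- button_face (a point): centre of the button's outer face, 19.5 mm from the brush's middle plane when out, 16 mm above the handle's underside
- brush_cap (a joint): pale round push-in filler cap, 22 mm in diameter, in the top of the grip 95 mm behind the button: 0 fully home, else how far it stands up (5 to 8 mm at the start). It pushes down against about 4 N of friction and stays where it is left
- cap_top (a point): centre of the cap's top, 34 mm above the handle's underside when home (3 mm above the grip's top face), more by the amount it stands up
- rest: white drip tray, 310 x 100 mm, 14 mm rim, fixed on the worktop, place and bearing vary; carries the brush. Origin on the worktop below the button (to 2 mm), axes as the brush's. A steel saddle at x = -135 mm carries the grip, 35 mm above the worktop, its side ears (32 mm apart) 44 mm high; a notched steel upright at x = 46 to 51 mm carries the rod
- notch (a point): middle of the floor of the notch in the rest's upright. The upright is 56 mm wide and 75 mm tall; the notch is 13 mm wide, open at the top, its floor 46 mm above the worktop. The rod lies in it, the head's hub about 4 mm beyond: the hub cannot pass, so the upright holds the head back while the handle is pulled towards -x
- carafe: tall clear glass carafe, 96 mm wide, 267 mm tall, origin under its centre; to be left alone
- mug: lustre mug, purple to beige, 75 mm wide, 107 mm tall, origin under its centre; to be left alone
- tumbler: clear glass tumbler, 76 mm wide, 78 mm tall, origin under its centre; to be left alone

How it is judged (in metres and radians):
On the way, in this order (a step that is already met when the one before it is completed fails the run):
1. the filler cap is pressed fully home, the brush lying in its rest with the rod in (value of joint brush_cap below 0.0015 m and value of joint brush_rod below 0.01 m and height (world z) of brush below 0.045 m), for 0.2 s.
2. the release button is squeezed in, the rod not yet pulled out (value of joint brush_button above 0.003 m and value of joint brush_rod below 0.02 m and height (world z) of brush below 0.055 m), for 0.1 s.
3. the rod is out to the second stop, the head still held in the rest (value of joint brush_rod above 0.096 m and distance between head_center and notch below 0.08 m and height (world z) of brush below 0.055 m), for 0.1 s.
At the end, for the whole second after the job is handed in: the gripper still holds the brush: rod at the second stop (at least 95 of 100 mm out), cap home (within 1.5 mm), handle's underside at least 95 mm and head's middle at least 105 mm above the worktop, level within 20 degrees, clear of the rest, at rest (value of joint brush_rod above 0.095 m and value of joint brush_cap below 0.0015 m and height (world z) of brush above 0.095 m and height (world z) of head_center above 0.105 m and angle between brush's own z axis and vertical below 0.35 rad and contact force between the fingers and brush above 3 N and contact force between brush and rest below 0.2 N and linear speed of brush below 0.03 m/s and angular speed of brush below 0.3 rad/s); the arm keeps its last pose, push and grip.
It fails at once if the carafe was shifted or tipped (distance of carafe from where it was at the start of the episode above 0.02 m or angle between carafe's own z axis and vertical above 0.3 rad).
It fails at once if the mug was shifted or tipped (distance of mug from where it was at the start of the episode above 0.02 m or angle between mug's own z axis and vertical above 0.3 rad).
It fails at once if the tumbler was shifted or tipped (distance of tumbler from where it was at the start of the episode above 0.02 m or angle between tumbler's own z axis and vertical above 0.3 rad).
It also fails if it takes over 45 s, if anything falls off the work surface, if the arm or the gripper's body presses on something with over 40 N, if the wrist force passes 120 N, or if a joint passes its speed limit or range.

ROBOT

A 6-joint arm with a two-finger parallel gripper is mounted at the origin on a cart in front of the work surface, level with it; the furniture and walls round the work are solid. World frame = base frame: x ahead of the robot, y to its left, z up, the work surface at z = 0. Lengths are in m, angles in degrees, forces in N, time in s.
With the tool pointing down it reaches from about 0.35 to 0.875 m from the base axis. Payload 4.2 kg.
Tool frame: the origin (TCP) lies on the centre line of the jaws, within the pads' length; the fingertips stand 25 mm ahead of it and the grasp point (between the pads) lies 6 mm ahead of it; z points along the fingers, y is the line along which they close (so a half turn about z gives the same grasp; the last joint's range is limited). The gripper opens to 85 mm and grips with 20 to 120 N. Pads are 22 mm wide; open, the fingers measure 114 mm over their backs; the gripper's body (76 mm by 85 mm) begins 54 mm behind the grasp point. The pads swing forward as they close: fully open they stand 13 mm farther back than shut.
Start: joints at [84.488, 22.042, 0.453, 0, -68.411, -14.817], TCP at [0.217, 0.586, 0.256] pointing down, gripper open.
Joint ranges: [-179.83, 179.83], [-69.29, 118.12], [-61.27, 80.66], [-181.25, 117.63], [-171.15, -9.14], [-177.46, 177.46]. Speed limits (degrees/s): [159.86, 159.86, 180, 180, 180, 180].

INTERFACE

Orientations are given as a 3x3 rotation matrix whose columns are the frame's x, y, z axes.
In Python, from station import arm, imaging gives the robot as it stands.
- The arm moves only by the shell command python3 -m handwheel 'ROWS' [FORCE]. ROWS is JSON, a list of rows, each a list of 7 numbers: the shift along the tool's x, y, z in units of 60 mm (1.0 is 60 mm), then the turn, a rotation vector about the tool's x, y, z in units of 5 degrees (1.0 is 5 degrees), then the finger opening in mm, from 0 to 85.4. A call has 1 to 10 rows; each row is the pose to reach, as a shift and turn from the pose commanded when the call began, along the tool's axes at that moment; what a row does not reach only later rows make up. A row lasts 1/8 s, in which the tool goes at most 62.5 mm and 10.7 degrees, less where a joint would pass 70% of its speed; a pose out of reach is approached as far as the arm can. A call with a gripper value outside its range is refused whole. The fingers move at their own pace and stop on an object; FORCE is the grip in N (left out, the last holds). Time passes only in rows, so rows that repeat a pose let the fingers close. It gives the time, the measured TCP pose, the force, the opening and the grip force at its end, in the units of the state.
- arm.state(): the state, without advancing time (a new reading comes with each control period).
- imaging.capture(name): name is "scene" or "top"; returns (picture, depth): 400x640x3 uint8, blue, green, red; 400x640 float32, m along the optical axis (not along the pixel's ray), 0 where there is no reading.
- imaging.camera_info(name): a dict with "fx", "fy", "cx", "cy" (pixels), "R" (3x3) and "t" (3): a world point X has camera coordinates R X + t. Camera axes: x right, y down, z forward; pixel columns grow to the right and rows downward; lengths in m; the calibration is good to about 2 mm. A picture is of the moment at which its call begins. camera_info takes no time and is no camera call.
- arm.finish_job(): hands the job in; it is judged then, once.
Trained networks look in the newest picture that a camera, given by its name, has taken for a name from the list of things; names that differ only in an ending like _2 or _b are one class to them, and where a whole thing is asked for, a point or a joint stands for the part that bears it (a point fixed in the world has none). Each returns a list of dicts, best first, with "score" (0 to 1); they miss things now and then, are a little off and sometimes report something else, mostly with a low value. They report only what shows in the picture. A call takes as long as a camera call.
- imaging.trace(camera, name): "region" (400x640 bool, what is visible of it).
- imaging.spot_point(camera, name): "point" ([x, y, z] in m, in the coordinates of the camera as it stood for that picture, good to about 4 mm: a listed point, or the origin of a listed thing).
The state is a dict: "clock": time; "qpos": joint angles; "joint_velocities": joint speeds; "tau": joint torques, N m; "ee_pos": TCP position; "tool_rot": TCP orientation; "force": force on the tool from outside, world axes, zero at the start; "ft_torque": the same for the moment, N m; "gripper_width": finger opening in m; "grip_force": force on a finger pad.
Only numpy, scipy, OpenCV 4.12 (cv2) and the standard library are available. Lean on these libraries where they do the work, as an engineer would, in place of code of your own. Each camera call takes 0.05 s, during which the arm holds its last target. There are 200 camera calls.

## Working session

There is one attempt and no reset: what is moved stays moved. The work goes in short steps, Python scripts to look and compute and a shell command to move; the robot and the scene stay as the last step left them, time stands still between calls to the robot, and variables do not carry over. Pictures are saved under pics/ and viewed, at most 10 in all, crops included, and the job is handed in when it is done.

```bash
mkdir -p pics; ls; cat > h.py <<'E'
import numpy as np, cv2
from station import arm, imaging
def w(cam,p):
    i=imaging.camera_info(cam); return np.array(i["R"]).T@(np.array(p)-np.array(i["t"]))
def pix(cam,u,v,d):
    i=imaging.camera_info(cam); return w(cam,[(u-i["cx"])/i["fx"]*d,(v-i["cy"])/i["fy"]*d,d])
E
python3 - <<'E'
from h import *
np.set_printoptions(precision=4,suppress=True)
for c in ("scene","top"):
    im,d=imaging.capture(c); cv2.imwrite(f"pics/{c}0.png",im); np.save(f"{c}0.npy",d)
    for n in ("brush","button_face","cap_top","notch","head_center","rest","carafe","mug","tumbler"):
        for r in imaging.spot_point(c,n)[:2]: print(c,n,round(r["score"],2),w(c,r["point"]))
s=arm.state(); print(s["clock"],s["ee_pos"],s["tool_rot"],s["gripper_width"])
E
```

```text
pics
scene brush 0.7 [0.4683 0.027  0.0332]
scene cap_top 0.6 [ 0.4474 -0.059   0.0746]
scene notch 0.87 [0.4781 0.0792 0.0463]
scene head_center 0.64 [0.4932 0.1359 0.0487]
scene rest 0.79 [ 0.4714  0.0271 -0.0022]
scene rest 0.46 [ 0.6592 -0.1996 -0.0008]
scene carafe 0.91 [ 0.6526  0.3122 -0.001 ]
scene mug 0.64 [ 0.6439 -0.4047 -0.0033]
scene tumbler 0.93 [ 0.6564 -0.1982 -0.0009]
top brush 0.61 [0.4678 0.0324 0.0376]
top button_face 0.27 [ 0.4445 -0.0622  0.0783]
top cap_top 0.47 [ 0.4438 -0.059   0.0759]
top notch 0.8 [0.4816 0.0756 0.0447]
top head_center 0.72 [0.4903 0.1356 0.0509]
top rest 0.91 [ 0.4646  0.0323 -0.0017]
top carafe 0.83 [0.6473 0.3085 0.0041]
top mug 0.66 [ 0.643  -0.4058 -0.0009]
top tumbler 0.69 [ 0.6575 -0.2004 -0.0001]
1.0 [0.2171 0.5861 0.2563] [[ 0.9377 -0.3474 -0.    ]
 [-0.3474 -0.9377  0.    ]
 [-0.     -0.     -1.    ]] 0.08565878993442871
```

```bash
python3 - <<'E'
from h import *
a=cv2.imread("pics/top0.png");b=cv2.imread("pics/scene0.png")
i=imaging.camera_info("top");
def pr(c,p):
    i=imaging.camera_info(c);q=np.array(i["R"])@np.array(p)+np.array(i["t"]);return q[0]/q[2]*i["fx"]+i["cx"],q[1]/q[2]*i["fy"]+i["cy"]
print([pr("top",p) for p in ([.468,.03,.067],[.445,-.06,.075])],i["fx"])
u,v=map(int,pr("top",[.468,.01,.05]))
y0=max(0,v-100);x0=max(0,u-130)
c=a[y0:y0+200,x0:x0+260]; print(x0,y0)
cv2.imwrite("pics/topc.png",cv2.resize(c,None,fx=3,fy=3,interpolation=cv2.INTER_CUBIC))
E
```

```text
[(np.float64(303.94134966320024), np.float64(240.53350165497102)), (np.float64(338.10333875528823), np.float64(249.75708505471434))] 474.765912468322
181 140
```

View pics/topc.png

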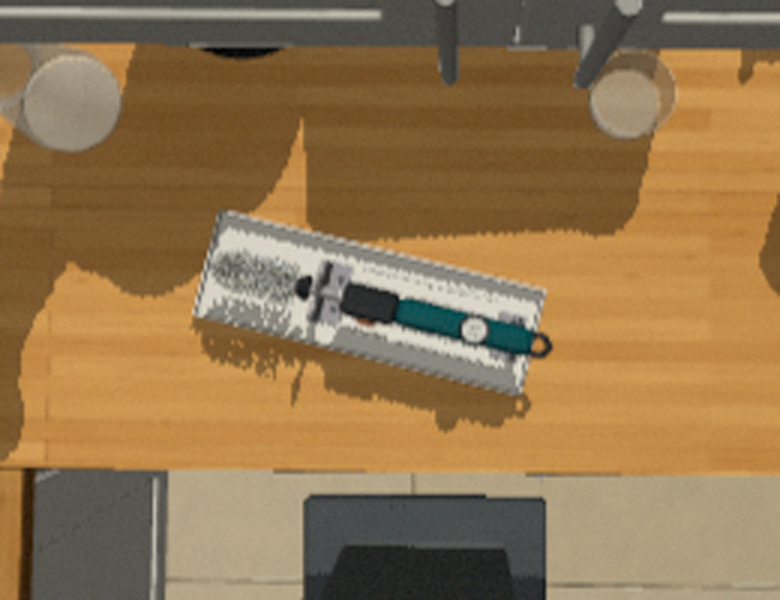

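View pics/scene0.png

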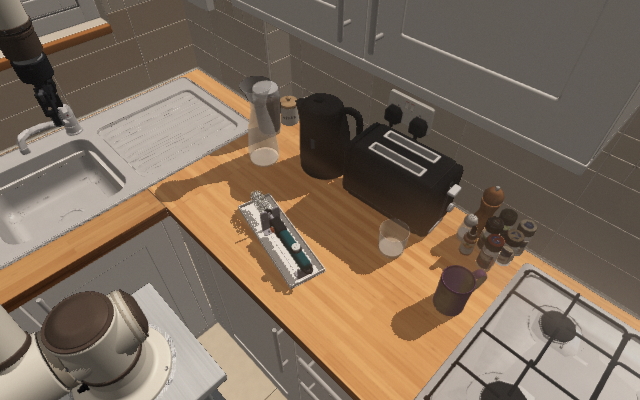

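The top crop shows the brush lying at a slant. The cap is at crop (474,329), the orange button at (365,321) and the upright at about (328,292). The carafe, mug and tumbler are well away from it. Next I'll refine the axis.

```bash
cat > meas.py <<'E'
from h import *
np.set_printoptions(precision=4,suppress=True)
def ray(c,u,v,z):
    i=imaging.camera_info(c);R=np.array(i["R"]);C=-R.T@np.array(i["t"])
    d=np.stack([(u-i["cx"])/i["fx"],(v-i["cy"])/i["fy"],np.ones(len(u))],1)@R
    return C+d*((z-C[2])/d[:,2])[:,None]
for c in ("top","scene"):
    im,d=imaging.capture(c)
    h=cv2.cvtColor(im,cv2.COLOR_BGR2HSV)
    m=(h[...,0]>80)&(h[...,0]<100)&(h[...,1]>110)
    n,l,st,ce=cv2.connectedComponentsWithStats(m.astype(np.uint8)); 
    v,u=np.nonzero(m); P=ray(c,u,v,.066)
    k=(abs(P[:,0]-.45)<.07)&(P[:,1]>-.14)&(P[:,1]<.03); P=P[k];d0=d[v[k],u[k]]
    q=P[:,:2].mean(0); U,S,V=np.linalg.svd(P[:,:2]-q); a=V[0]*np.sign(V[0,1])
    t=(P[:,:2]-q)@a; print(c,"teal n",len(P),"mean",q,"axis",a,np.degrees(np.arctan2(a[1],a[0])),"t",t.min(),t.max(),"ends",q+a*t.min(),q+a*t.max())
    for nm in ("cap_top","brush","notch","rest"):
        for r in imaging.trace(c,nm)[:1]:
            v,u=np.nonzero(r["region"]); print(nm,r["score"],len(u),u.mean(),v.mean(), ray(c,np.array([u.mean()]),np.array([v.mean()]),.075))
    b=(h[...,2]>150)&(h[...,1]<60); v,u=np.nonzero(b);P=ray(c,u,v,.075);k=np.hypot(P[:,0]-.4455,P[:,1]+.06)<.013
    print("cap white",k.sum(),P[k].mean(0)); 
    b=((h[...,0]<12)&(h[...,1]>130)&(h[...,2]>60)); v,u=np.nonzero(b);P=ray(c,u,v,.051);k=np.hypot(P[:,0]-.455,P[:,1]-.03)<.03
    print("button px",k.sum(),P[k].mean(0) if k.any() else 0)
E
python3 meas.py
```

```text
top teal n 318 mean [ 0.449  -0.0501] axis [0.2313 0.9729] 76.6292306611573 t -0.06267784616933578 0.05896576114858788 ends [ 0.4345 -0.1111] [0.4626 0.0072]
brush 0.92 1150 304.8939130434783 241.45565217391305 [[0.4657 0.027  0.075 ]]
notch 0.56 3115 302.5508828250401 240.55216693418942 [[0.468  0.0331 0.075 ]]
rest 0.57 3049 303.7225319776976 240.90587077730405 [[0.4671 0.03   0.075 ]]
cap white 52 [ 0.4457 -0.061   0.075 ]
button px 4 [0.4513 0.0346 0.051 ]meas.py:14: RuntimeWarning: Mean of empty slice.
  q=P[:,:2].mean(0); U,S,V=np.linalg.svd(P[:,:2]-q); a=V[0]*np.sign(V[0,1])
  ret = um.true_divide(
Traceback (most recent call last):
  File "meas.py", line 15, in <module>
    t=(P[:,:2]-q)@a; print(c,"teal n",len(P),"mean",q,"axis",a,np.degrees(np.arctan2(a[1],a[0])),"t",t.min(),t.max(),"ends",q+a*t.min(),q+a*t.max())
                                                                                                     ~~~~~^^
ValueError: zero-size array to reduction operation minimum which has no identity
```

```bash
cat >> h.py <<'E'
from scipy.spatial.transform import Rotation as Ro
np.set_printoptions(precision=4,suppress=True)
def go(p,ang=76.63):
    s=arm.state();R=np.array(s["tool_rot"]);e=np.array(s["ee_pos"])
    c,n=np.cos(np.radians(ang)),np.sin(np.radians(ang))
    T=np.array([[-c,-n,0],[-n,c,0],[0,0,-1]])
    print("pos",e,"w",s["gripper_width"],"t",s["clock"],"F",np.array(s["force"]),"units",R.T@(np.array(p)-e)/.06,np.degrees(Ro.from_matrix(R.T@T).as_rotvec())/5)
E
python3 -c "
from h import *
go([.446,-.0605,.14])"
```

```text
pos [0.2171 0.5861 0.2563] w 0.0854644449917865 t 1.3 F [ 0.4645 -0.1165 -0.1016] units [7.3209 8.7797 1.9387] [-0.0003  0.0003 16.6084]
```

```bash
python3 -m handwheel '[[7.32,8.78,1,0,0,16.61,0],[7.32,8.78,1,0,0,16.61,0],[7.32,8.78,1,0,0,16.61,0],[7.32,8.78,1,0,0,16.61,0],[7.32,8.78,1,0,0,16.61,0],[7.32,8.78,1,0,0,16.61,0],[7.32,8.78,1,0,0,16.61,0],[7.32,8.78,1,0,0,16.61,0],[7.32,8.78,1,0,0,16.61,0],[7.32,8.78,1,0,0,16.61,0]]' 40
python3 -c "
from h import *
go([.446,-.0605,.125])"
```

```text
clock: 2.55
ee_pos: [0.4255, -0.0028, 0.2023]
tool_rot: [[-0.231, -0.973, 0.002], [-0.973, 0.231, 0.001], [-0.001, -0.002, -1.0]]
force: [0.8, 1.2, -0.1]
gripper_width: 0.0004
grip_force: 0.0
pos [ 0.4255 -0.0028  0.2023] w 0.0004482485045230623 t 2.55 F [ 0.8213  1.2428 -0.0619] units [ 0.8588 -0.5526  1.2892] [-0.0204  0.0108  0.0056]
```

```bash
python3 -m handwheel '[[0.86,-0.55,1.29,0,0,0,0],[0.86,-0.55,1.29,0,0,0,0],[0.86,-0.55,1.29,0,0,0,0],[0.86,-0.55,1.29,0,0,0,0]]'
python3 - <<'E'
from h import *
go([.446,-.0605,.094])
im,d=imaging.capture("scene"); cv2.imwrite("pics/s1.png",cv2.resize(im[180:300,220:340],None,fx=5,fy=5,interpolation=cv2.INTER_CUBIC))
E
```

```text
clock: 3.05
ee_pos: [0.4457, -0.0583, 0.1253]
tool_rot: [[-0.231, -0.973, 0.002], [-0.973, 0.231, 0.0], [-0.0, -0.002, -1.0]]
force: [-0.2, 0.5, 0.4]
gripper_width: 0.0001
grip_force: 0.0
pos [ 0.4457 -0.0583  0.1253] w 9.027316588620682e-05 t 3.05 F [-0.1826  0.4828  0.3985] units [ 0.0343 -0.0133  0.5223] [-0.018   0.005   0.0044]
```

View pics/s1.png

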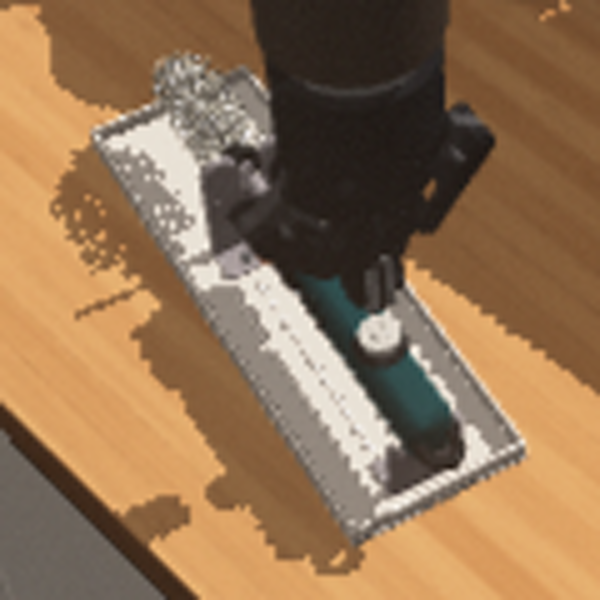

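The closed fingertips, at about (380,285), hang just above the cap at (380,335). Now pressing.

```bash
python3 -m handwheel '[[0.03,-0.01,0.2,0,0,0,0],[0.03,-0.01,0.35,0,0,0,0],[0.03,-0.01,0.4,0,0,0,0],[0.03,-0.01,0.44,0,0,0,0],[0.03,-0.01,0.48,0,0,0,0],[0.03,-0.01,0.5,0,0,0,0],[0.03,-0.01,0.5,0,0,0,0]]'
```

```text
clock: 3.98
ee_pos: [0.4453, -0.0607, 0.0943]
tool_rot: [[-0.231, -0.973, 0.0], [-0.973, 0.231, -0.0], [-0.0, -0.0, -1.0]]
force: [-0.4, -0.4, 0.7]
gripper_width: 0.0005
grip_force: 0.2
```

```bash
python3 -m handwheel '[[0,0,0.02,0,0,0,0],[0,0,0.03,0,0,0,0],[0,0,0.03,0,0,0,0]]';python3 -m handwheel '[[0,0,0.02,0,0,0,0],[0,0,0.03,0,0,0,0],[0,0,0.03,0,0,0,0]]'
```

```text
clock: 4.35
ee_pos: [0.4456, -0.0608, 0.094]
tool_rot: [[-0.231, -0.973, 0.001], [-0.973, 0.231, -0.0], [0.0, -0.001, -1.0]]
force: [-3.9, 1.9, 13.4]
gripper_width: 0.0
grip_force: 6.4
clock: 4.72
ee_pos: [0.4461, -0.0608, 0.0938]
tool_rot: [[-0.23, -0.973, 0.002], [-0.973, 0.23, -0.001], [0.0, -0.002, -1.0]]
force: [-7.2, 2.5, 25.8]
gripper_width: 0.0002
grip_force: 12.7
```

```bash
python3 -m handwheel '[[0,0,-0.5,0,0,0,0],[0,0,-1,0,0,0,60],[0,0,-1.6,0,0,0,60],[0.9,0,-1.8,0,0,0,60],[0.9,0,-1.8,0,0,0,60],[0.9,0,-1.8,0,0,0,60]]'
python3 - <<'E'
from h import *
for c in ("top","scene"):
    im,d=imaging.capture(c)
    cv2.imwrite(f"pics/{c}2.png",cv2.resize(im[180:300,220:340] if c=="scene" else im[200:280,240:370],None,fx=5,fy=5,interpolation=cv2.INTER_CUBIC))
    for n in ("brush","button_face","cap_top","notch","head_center","rest"):
        for r in imaging.spot_point(c,n)[:1]: print(c,n,round(r["score"],2),w(c,r["point"]))
go([.468,.0315,.057])
E
```

```text
clock: 5.48
ee_pos: [0.4324, -0.1134, 0.1985]
tool_rot: [[-0.232, -0.973, -0.0], [-0.973, 0.232, 0.0], [0.0, 0.0, -1.0]]
force: [0.3, 0.9, -0.1]
gripper_width: 0.06
grip_force: 0.0
top brush 0.69 [0.4674 0.0325 0.0415]
top notch 0.63 [0.4814 0.0732 0.0473]
top head_center 0.66 [0.4946 0.1343 0.0517]
top rest 0.79 [ 0.463   0.0307 -0.0048]
scene brush 0.6 [0.4686 0.0295 0.0343]
scene cap_top 0.48 [ 0.4437 -0.0626  0.0688]
scene notch 0.78 [0.4792 0.0758 0.0451]
scene head_center 0.59 [0.4975 0.1337 0.0471]
scene rest 0.73 [0.4684 0.0314 0.0005]
pos [ 0.4327 -0.1131  0.1989] w 0.0600696956091503 t 6.175 F [ 0.5421 -0.5228 -0.3505] units [-2.4808 -0.0148  2.3644] [-0.0006  0.0001 -0.0013]
```

View pics/scene2.png

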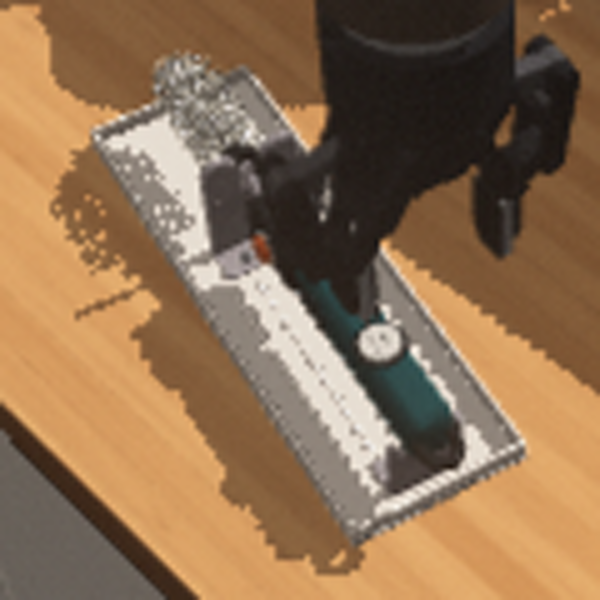

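The cap now sits low: the disc is at (380,342), and cap_top z is about 69 mm. The orange button shows at (262,247). I'll check its ray, then move over it.

```bash
python3 - <<'E'
from h import *
i=imaging.camera_info("scene");R=np.array(i["R"]);C=-R.T@np.array(i["t"])
d=R.T@np.array([(272.4-i["cx"])/i["fx"],(229.4-i["cy"])/i["fy"],1]);p=C+d*(.051-C[2])/d[2]
a=np.array([.2313,.9729]);b=np.array([-.9729,.2313]);q=p[:2]-[.468,.0315];print(p,"along",q@a,"side",q@b)
E
python3 -m handwheel '[[-2.48,-0.01,1,0,0,0,60],[-2.48,-0.01,1,0,0,0,60],[-2.48,-0.01,1,0,0,0,60],[-2.48,-0.01,1,0,0,0,60]]'
```

```text
[0.4517 0.0335 0.051 ] along -0.0018793770129154886 side 0.01635005367255935
clock: 6.68
ee_pos: [0.4678, 0.0331, 0.1379]
tool_rot: [[-0.228, -0.974, -0.002], [-0.974, 0.228, -0.001], [0.001, 0.002, -1.0]]
force: [-0.7, -0.9, -0.4]
gripper_width: 0.0604
grip_force: 0.0
```

```bash
python3 -m handwheel '[[0.05,0,0.5,0,0,0,60],[0.05,0,1,0,0,0,60],[0.05,0,1.35,0,0,0,60],[0.05,0,1.35,0,0,0,60],[0.05,0,1.35,0,0,0,60]]'
python3 - <<'E'
from h import *
go([.468,.031,.057])
for c in ("top","scene"):
    im,d=imaging.capture(c)
    cv2.imwrite(f"pics/{c}3.png",cv2.resize(im[180:300,220:340] if c=="scene" else im[200:280,240:370],None,fx=5,fy=5,interpolation=cv2.INTER_CUBIC))
E
```

```text
clock: 7.3
ee_pos: [0.4677, 0.0283, 0.0588]
tool_rot: [[-0.232, -0.973, 0.002], [-0.973, 0.232, 0.0], [-0.001, -0.001, -1.0]]
force: [0.3, 0.5, -0.6]
gripper_width: 0.0596
grip_force: 0.0
pos [0.4677 0.0283 0.0588] w 0.059584054906635785 t 7.3 F [ 0.2603  0.5048 -0.596 ] units [-0.0446  0.005   0.03  ] [-0.0171  0.0092 -0.0058]
```

View pics/scene3.png

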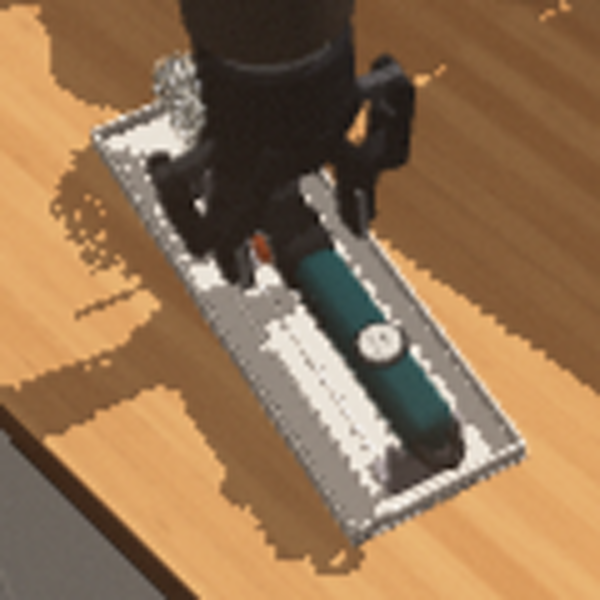

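```bash
python3 -m handwheel '[[-0.03,0,0.02,0,0,0,45],[-0.03,0,0.02,0,0,0,36],[-0.03,0,0.02,0,0,0,28],[-0.03,0,0.02,0,0,0,25],[-0.03,0,0.02,0,0,0,25],[-0.03,0,0.02,0,0,0,25],[-0.03,0,0.02,0,0,0,25]]' 40;  python3 -c "
from h import *
s=arm.state();print(s['gripper_width'],s['grip_force'],np.array(s['force']),np.array(s['ft_torque']));go([.468,.031,.057])"
```

```text
clock: 8.28
ee_pos: [0.468, 0.0305, 0.0571]
tool_rot: [[-0.231, -0.973, 0.001], [-0.973, 0.231, 0.0], [-0.001, -0.001, -1.0]]
force: [-0.4, -0.3, 6.0]
gripper_width: 0.0295
grip_force: 40.1
0.029508211193767873 40.13969823718071 [-0.3543 -0.3267  6.0378] [-0.1196  0.0706 -0.0642]
pos [0.468  0.0305 0.0571] w 0.029508211193767873 t 8.275 F [-0.3543 -0.3267  6.0378] units [-0.0083  0.0025  0.0019] [-0.0141  0.007   0.0003]
```

```bash
python3 -m handwheel '[[0,0,-0.02,0,0,0,25],[0.15,0,-0.02,0,0,0,25],[0.35,0,-0.02,0,0,0,25],[0.55,0,-0.02,0,0,0,25],[0.75,0,-0.02,0,0,0,25],[0.95,0,-0.02,0,0,0,25],[1.15,0,-0.02,0,0,0,25],[1.35,0,-0.02,0,0,0,25],[1.5,0,-0.02,0,0,0,25],[1.6,0,-0.02,0,0,0,25]]'
```

```text
clock: 9.52
ee_pos: [0.4451, -0.0637, 0.0579]
tool_rot: [[-0.232, -0.973, 0.0], [-0.973, 0.232, 0.0], [-0.0, -0.0, -1.0]]
force: [2.8, 2.5, -2.9]
gripper_width: 0.0297
grip_force: 39.7
```

```bash
python3 -m handwheel '[[0.02,0,0,0,0,0,25],[0.05,0,0,0,0,0,25],[0.08,0,0,0,0,0,25],[0.08,0,0,0,0,0,25]]'; python3 - <<'E'
from h import *
go([.468-.1*.2313,.0305-.1*.973,.058])
for c in ("top","scene"):
    im,d=imaging.capture(c)
    for n in ("brush","cap_top","notch","head_center"):
        for r in imaging.spot_point(c,n)[:1]: print(c,n,round(r["score"],2),w(c,r["point"]))
    cv2.imwrite(f"pics/{c}4.png",cv2.resize(im[180:300,220:340] if c=="scene" else im[200:280,240:370],None,fx=5,fy=5,interpolation=cv2.INTER_CUBIC))
E
```

```text
clock: 10.02
ee_pos: [0.4441, -0.0678, 0.0579]
tool_rot: [[-0.231, -0.973, -0.0], [-0.973, 0.231, -0.0], [0.0, 0.0, -1.0]]
force: [0.7, 2.3, -2.7]
gripper_width: 0.0293
grip_force: 39.7
pos [ 0.4441 -0.0678  0.0579] w 0.029348770268730465 t 10.025 F [ 0.7472  2.2742 -2.7116] units [-0.0188 -0.0093 -0.002 ] [ 0.0004 -0.0012 -0.0001]
top brush 0.55 [0.4889 0.1318 0.0539]
top cap_top 0.37 [ 0.4223 -0.1621  0.0695]
top notch 0.69 [0.4817 0.0728 0.0457]
top head_center 0.73 [0.494  0.1298 0.0548]
scene brush 0.74 [ 0.447  -0.0704  0.0337]
scene cap_top 0.6 [ 0.423  -0.1585  0.0685]
scene notch 0.63 [0.4802 0.0793 0.0438]
scene head_center 0.74 [0.495  0.1319 0.0504]
```

View pics/scene4.png

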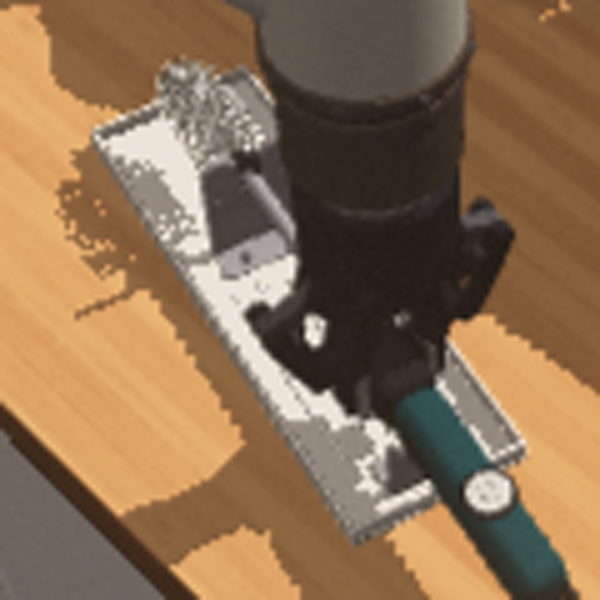

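The handle has slid back, the head is still held at the upright (210,120), and the rod shows at (265,185). I'll creep on to the end stop.

```bash
python3 -m handwheel '[[0.02,0,0,0,0,0,25],[0.04,0,0,0,0,0,25],[0.04,0,0,0,0,0,25]]';python3 -m handwheel '[[0.02,0,0,0,0,0,25],[0.04,0,0,0,0,0,25],[0.04,0,0,0,0,0,25]]'
```

```text
clock: 10.9
ee_pos: [0.4435, -0.0702, 0.0578]
tool_rot: [[-0.231, -0.973, -0.0], [-0.973, 0.231, -0.0], [0.0, 0.0, -1.0]]
force: [0.7, 1.3, -2.7]
gripper_width: 0.0296
grip_force: 39.8
clock: 11.28
ee_pos: [0.443, -0.0724, 0.0579]
tool_rot: [[-0.231, -0.973, 0.0], [-0.973, 0.231, 0.0], [-0.0, -0.0, -1.0]]
force: [0.8, 3.5, -2.8]
gripper_width: 0.0296
grip_force: 39.8
```

```bash
python3 -m handwheel '[[0.02,0,0,0,0,0,25],[0.04,0,0,0,0,0,25],[0.04,0,0,0,0,0,25]]';python3 -m handwheel '[[0.02,0,0,0,0,0,25],[0.04,0,0,0,0,0,25],[0.04,0,0,0,0,0,25]]'
```

```text
clock: 11.65
ee_pos: [0.4437, -0.0728, 0.0579]
tool_rot: [[-0.229, -0.973, 0.003], [-0.973, 0.229, 0.002], [-0.003, -0.003, -1.0]]
force: [1.0, 15.1, -4.7]
gripper_width: 0.0295
grip_force: 40.1
clock: 12.02
ee_pos: [0.4445, -0.0731, 0.0579]
tool_rot: [[-0.227, -0.974, 0.006], [-0.974, 0.228, 0.004], [-0.005, -0.005, -1.0]]
force: [1.0, 28.5, -6.1]
gripper_width: 0.0292
grip_force: 40.8
```

The end stop is reached: force rises to 28 N after about 106 mm of travel. I'll relieve the load and lift.

```bash
python3 -m handwheel '[[-0.04,0,0,0,0,0,25],[-0.07,0,0,0,0,0,25],[-0.07,0,0,0,0,0,25]]' 60; python3 -m handwheel '[[0,0,-0.05,0,0,0,25],[0,0,-0.15,0,0,0,25],[0,0,-0.35,0,0,0,25],[0,0,-0.6,0,0,0,25],[0,0,-0.85,0,0,0,25],[0,0,-1.1,0,0,0,25],[0,0,-1.35,0,0,0,25],[0,0,-1.55,0,0,0,25],[0,0,-1.7,0,0,0,25],[0,0,-1.75,0,0,0,25]]'
```

```text
clock: 12.4
ee_pos: [0.4431, -0.0724, 0.0579]
tool_rot: [[-0.23, -0.973, 0.001], [-0.973, 0.23, 0.001], [-0.001, -0.001, -1.0]]
force: [0.4, 7.4, -3.3]
gripper_width: 0.0294
grip_force: 63.4
clock: 13.65
ee_pos: [0.4421, -0.0738, 0.1631]
tool_rot: [[-0.232, -0.973, -0.001], [-0.973, 0.232, -0.0], [0.001, 0.001, -1.0]]
force: [-0.2, -0.6, -2.6]
gripper_width: 0.0293
grip_force: 65.1
```

```bash
python3 -m handwheel '[[0,0,0,0,0,0,25],[0,0,0,0,0,0,25],[0,0,0,0,0,0,25],[0,0,0,0,0,0,25]]'; python3 - <<'E'
from h import *
for c in ("top","scene"):
    im,d=imaging.capture(c)
    for n in ("brush","cap_top","notch","head_center"):
        for r in imaging.spot_point(c,n)[:1]: print(c,n,round(r["score"],2),w(c,r["point"]))
    cv2.imwrite(f"pics/{c}5.png",cv2.resize(im[150:310,200:360],None,fx=3.7,fy=3.7,interpolation=cv2.INTER_CUBIC))
E
```

```text
clock: 14.15
ee_pos: [0.4427, -0.0731, 0.1626]
tool_rot: [[-0.231, -0.973, -0.001], [-0.973, 0.231, -0.0], [0.0, 0.0, -1.0]]
force: [-0.7, -0.7, -2.4]
gripper_width: 0.0293
grip_force: 65.1
top cap_top 0.59 [ 0.4242 -0.1476  0.2029]
top notch 0.73 [0.481  0.076  0.0483]
top head_center 0.83 [0.4893 0.1185 0.0772]
scene brush 0.96 [ 0.4464 -0.0744  0.1373]
scene cap_top 0.6 [ 0.4256 -0.1473  0.2032]
scene notch 0.94 [0.4793 0.0766 0.0451]
scene head_center 0.65 [0.4897 0.1183 0.0726]
```

View pics/scene5.png

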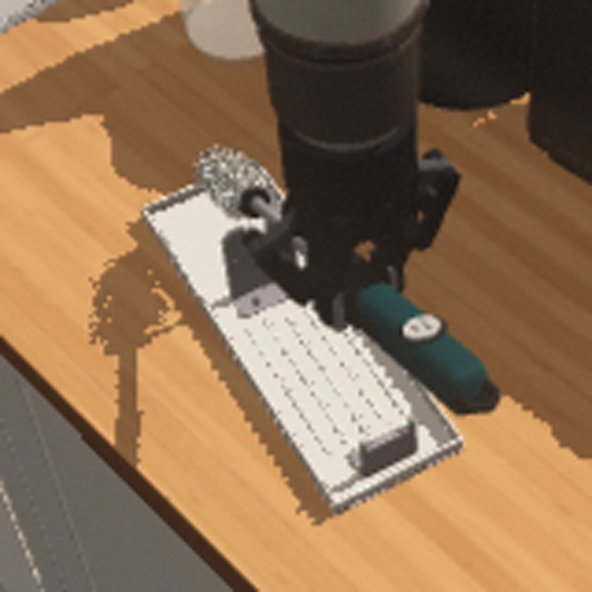

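The brush came clear and extended, but it is pitched head-down by about 21.5°. The head is at (230,180), low, and the cap at (423,325), high. The hub evidently dragged on the upright. The gripper holds it firmly, so I'll level it by turning the tool about its y axis.

```bash
python3 -m handwheel '[[0,0,0,0,-0.3,0,25],[0,0,0,0,-0.8,0,25],[0,0,0,0,-1.5,0,25],[0,0,0,0,-2.2,0,25],[0,0,0,0,-2.9,0,25],[0,0,0,0,-3.6,0,25],[0,0,0,0,-4.1,0,25],[0,0,0,0,-4.3,0,25],[0,0,0,0,-4.3,0,25],[0,0,0,0,-4.3,0,25]]'; python3 - <<'E'
from h import *
for c in ("top","scene"):
    im,d=imaging.capture(c)
    for n in ("brush","cap_top","notch","head_center"):
        for r in imaging.spot_point(c,n)[:1]: print(c,n,round(r["score"],2),w(c,r["point"]))
    cv2.imwrite(f"pics/{c}6.png",cv2.resize(im[150:310,200:360],None,fx=3.7,fy=3.7,interpolation=cv2.INTER_CUBIC))
E
```

```text
clock: 15.9
ee_pos: [0.4428, -0.0729, 0.1629]
tool_rot: [[-0.215, -0.973, 0.085], [-0.905, 0.231, 0.356], [-0.366, -0.0, -0.931]]
force: [-0.0, -0.4, -2.1]
gripper_width: 0.0294
grip_force: 65.1
top notch 0.85 [0.4823 0.0727 0.0459]
top head_center 0.6 [0.4953 0.1389 0.1591]
scene brush 0.82 [ 0.4476 -0.0662  0.1411]
scene cap_top 0.62 [ 0.4252 -0.1581  0.172 ]
scene notch 0.88 [0.4782 0.0774 0.0451]
```

View pics/scene6.png

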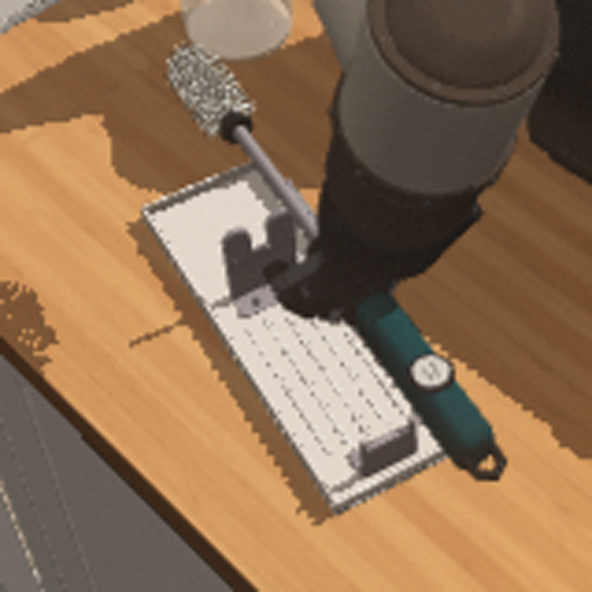

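The brush is level (head 159 mm, cap 172 mm, underside about 141 mm), fully extended and clear of the rest. The cap-to-head distance is 305 mm, against 201 mm at the start. Settling briefly, then handing in.

```bash
python3 -m handwheel '[[0,0,0,0,0,0,25],[0,0,0,0,0,0,25],[0,0,0,0,0,0,25],[0,0,0,0,0,0,25]]'; python3 -c "
from h import *
print(arm.finish_job())"
```

```text
clock: 16.9
ee_pos: [0.4428, -0.073, 0.1628]
tool_rot: [[-0.215, -0.973, 0.085], [-0.905, 0.231, 0.357], [-0.367, 0.0, -0.93]]
force: [-0.6, 0.2, -2.5]
gripper_width: 0.0294
grip_force: 65.1
the job is handed in; nothing more can be done
None
```

I handed the job in at 16.9 s, though no verdict came back: the cap is pressed home, the rod is out to the second stop, and the brush is held level and steady about 10 cm above where it lay; it tipped head-down by about 21° as it left the rest, and I levelled it by tilting the gripper.

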